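# Set the clamp sleeve to 2, unlatch the hold-down arm and hold it up

### The job

The hold-down arm on the small blade fixture has to be opened for a blade change. First turn the scale sleeve to mark 2 (two dots, the blade-change setting), then pull the arm's latch knob out sideways against its spring, lift the arm's coupler off the ball and finish still holding the arm by its knob, steady, with the coupler at least 60 mm above the ball. Leave the loupe, the oil stone and the gauge block where they are.

Things in the scene. Friction and masses are not known exactly. Their poses are not given: they have to be found in the camera images.
- fixture: Blade fixture: aluminium plate 12 mm thick, fixed to the bench. Origin on the bench below the ball; its y axis runs along the grey arm to the hinge, its x axis across to the scale sleeve, the latch knob stands out on the -x side (towards the robot, give or take the yaw). A blade bar is clamped under the arm, 104 to 176 mm along y, top 44 mm above the bench, reaching 80 mm to either side.
- ball (a point): Centre of the fixed steel ball (25 mm across), 56 mm above the bench. It sits inside the coupler when the arm is down.
- pivot (a point): Middle of the arm's hinge, 220 mm from the ball along the fixture's +y and 60 mm above the bench; the hinge axis is level, along the fixture's x.
- coupler (a point): Middle of the coupler, the steel cup (44 mm across, its top 85 mm above the bench) on the free end of the arm; coincides with the ball's centre when the arm is down. The arm itself is 30 mm wide and its top is 76 mm above the bench.
- latch_grip (a point): Middle of the latch knob on the coupler: a spool with its axis along the fixture's x, grip part 18 mm in diameter, 30 mm long, collars of 23 and 25 mm at its ends. With the latch home it is 61 mm from the ball along the fixture's -x, 54 mm above the bench. Grip from above, closing along the fixture's y. It may roll in the fingers as the arm swings up, so the gripper can stay upright.
- sleeve_grip (a point): Middle of the grip of the dark scale sleeve, on its vertical axis, 88 mm above the bench, 100 mm from the ball along the fixture's +x. Grip: fluted cylinder 32 mm in diameter, 67 to 100 mm above the bench; below it a 41 mm skirt with a white pointer (repeated on top), then the round housing, 68 mm across, top 58 mm above the bench, with five marks of 1 to 5 black dots as on dice.
- scale_sleeve (a joint): Turn of the sleeve (rad), growing anticlockwise seen from above. It clicks in every 0.524 rad (30 degrees): mark 1 at 0, mark 2 at 0.524, mark 3 at 1.047, 4 at 1.571, 5 at 2.094. The white pointer stands at the mark that is set; at mark 3 it points to the fixture's -x, at mark 2 30 degrees clockwise of that. Starts at mark 3, 4 or 5. Let go near a mark it settles into it.
- pull_latch (a joint): Travel of the latch knob outward, along the fixture's -x (m): 0 home, 0.014 fully out. Its spring pushes it home with 5 N, rising to 11 N when fully out. Until it is out by about 8 mm its bolt locks the coupler to the ball; once the coupler has risen 10 mm the knob no longer matters.
- hold_arm (a joint): Angle of the arm about its hinge (rad): 0 down on the ball, growing as the coupler rises, stop at 0.9. It falls back by its own weight (0.3 to 0.65 kg).
- loupe_mid (a point): Middle of the black loupe (41 mm across, 36 mm high), a bystander on the bench beside the fixture. Not a listed thing but solid: the tall bench microscope at the right, beyond 0.5 m ahead and more than 0.3 m to the right of the robot's axis; swing clear of it on the nearer side.
- stone_mid (a point): Middle of the green oil stone (25 x 100 x 13 mm), a bystander.
- gauge_block_mid (a point): Middle of the steel gauge block (9 x 30 x 20 mm), a bystander.

How it is judged:
On the way, in this order (a step that is already met when the one before it is completed fails the run):
1. the scale sleeve is set to mark 2 while the arm is still latched down (value of joint scale_sleeve between 0.4 and 0.65 rad and value of joint pull_latch below 0.003 m and value of joint hold_arm below 0.03 rad), for 0.3 s.
2. the latch knob is pulled out with the arm still down and the sleeve at 2 (value of joint pull_latch above 0.007 m and value of joint hold_arm below 0.05 rad and value of joint scale_sleeve between 0.4 and 0.65 rad), for 0.05 s.
At the end, for the whole second after the job is handed in: The fingers hold the latch knob (contact over 1 N), the coupler is at least 55 mm from the ball and steady (arm turning under 0.1 rad/s), the scale sleeve rests at mark 2 (within 0.12 rad), and loupe, oil stone and gauge block are within 30 mm of where they stood (distance between coupler and ball above 0.055 m and velocity of joint hold_arm between -0.1 and 0.1 rad/s and contact force between pull_latch and the fingers above 1 N and value of joint scale_sleeve between 0.4 and 0.65 rad and distance of each of loupe_mid, stone_mid, gauge_block_mid from where it was at the start of the episode below 0.03 m); the arm keeps its last pose, push and grip.
It fails at once if a bystander is disturbed (distance of any of loupe_mid, stone_mid, gauge_block_mid from where it was at the start of the episode above 0.03 m).
It fails at once if the arm leaves the ball while the sleeve is not at mark 2 (value of joint hold_arm above 0.06 rad and (value of joint scale_sleeve above 0.75 rad or value of joint scale_sleeve below 0.3 rad)).
It also fails if it takes over 45 s, if anything falls off the work surface, if the arm or the gripper's body presses on something with over 40 N, if the wrist force passes 120 N, or if a joint passes its speed limit or range.

### The arm

A 6-joint arm with a two-finger parallel gripper is mounted at the origin on a cart in front of the work surface, level with it; the furniture and walls round the work are solid. World frame = base frame: x ahead of the robot, y to its left, z up, the work surface at z = 0. Lengths are in m, angles in rad, forces in N, time in s.
With the tool pointing down it reaches from about 0.35 to 0.875 m from the base axis. Payload 4.2 kg.
Tool frame: the origin (TCP) lies at the very end of the fingers, on their centre line; the grasp point (between the pads) lies env.hold_point_z behind it (env.hold_point_z is the distance from the TCP to the grasp point, in m); y points along the fingers, z is the direction in which the jaws open and shut, and the axes are right-handed (so a half turn about y gives the same grasp; the last joint's range is limited). The gripper opens to 85 mm and grips with 20 to 120 N. Pads are 22 mm wide; open, the fingers measure 114 mm over their backs; the gripper's body (76 mm by 85 mm) begins 54 mm behind the grasp point. The pads swing forward as they close: fully open they stand 13 mm farther back than shut.
Start: joints at [1.535, 0.385, 0.008, 0, -1.194, -0.259], TCP at [0.182, 0.598, 0.231] pointing down, gripper open.
Joint ranges: [-3.14, 3.14], [-1.21, 2.06], [-1.07, 1.41], [-3.16, 2.05], [-2.99, -0.16], [-3.1, 3.1]. Speed limits (rad/s): [2.79, 2.79, 3.14, 3.14, 3.14, 3.14].

### API

Orientations are given as a unit quaternion [x, y, z, w].
In Python, from bench import env gives the robot as it stands.
- The arm moves only by the shell command python3 -m handwheel 'ROWS' [FORCE]. ROWS is JSON, a list of rows, each an object of numbers: "tx", "ty", "tz": the shift along the tool's x, y, z in m; "rx", "ry", "rz": the turn, a rotation vector about the tool's x, y, z in degrees; "grip": the finger opening in m, from 0 to 0.0854. In form: [{"tx": .., "ty": .., "tz": .., "rx": .., "ry": .., "rz": .., "grip": ..}, ...]. A call has 1 to 20 rows; each row is the pose to reach, as a shift and turn from the pose measured when the call began, along the tool's axes at that moment; what a row does not reach only later rows make up. A row lasts 1/8 s, in which the tool goes at most 62.5 mm and 10.7 degrees, less where a joint would pass 70% of its speed; a pose out of reach is approached as far as the arm can. A call with a gripper value outside its range is refused whole. The fingers move at their own pace and stop on an object; FORCE is the grip in N (left out, the last holds). Time passes only in rows, so rows that repeat a pose let the fingers close. It gives the time, the measured TCP pose, the force and the opening at its end, in the units of the state.
- env.get_state(): the state, without advancing time (a new reading comes with each control period).
- env.snapshot(name): name is "scene" or "top" or "wrist"; returns a dict with "color" (420x560x3 uint8, red, green, blue), "fov_y" (degrees; the focal length in pixels is half the picture's height over the tangent of half this angle, whatever the lens; pixels are square), "cx", "cy" (the principal point, pixels), "k1" (the pictures are not rectified: a ray, as slopes to the right and down, at radius r is drawn at 1 + k1 r^2 times it, then the intrinsics apply), "eye" and "attitude" of the camera in the world. Camera axes: x right, y up, looking along -z (the intrinsics and any distortion apply to the point x, -y, -z); pixel columns grow to the right and rows downward; lengths in m; the calibration is good to about 2 mm. A picture is of the moment at which its call begins. There is no depth.
- env.sign_off(): hands the job in, once; it reports no verdict.
The state is a dict: "clock": time; "joints": joint angles; "joint_vel": joint speeds; "joint_efforts": joint torques, N m; "ee_pos": TCP position; "ee_rot": TCP orientation; "ft_force": force on the tool from outside, world axes, zero at the start; "ft_torque": the same for the moment, N m; "opening": finger opening in m.
Only numpy, scipy, OpenCV 4.12 (cv2) and the standard library are available. Lean on these libraries where they do the work, as an engineer would, in place of code of your own. Each camera call takes 0.05 s, during which the arm holds its last target. There are 200 camera calls.

## Working session

There is one attempt and no reset: what is moved stays moved. The work goes in short steps, Python scripts to look and compute and a shell command to move; the robot and the scene stay as the last step left them, time stands still between calls to the robot, and variables do not carry over. Pictures are saved under pics/ and viewed, about 8 in all and at most 12, crops included, and the job is handed in when it is done.

```bash
ls; mkdir -p pics
cat > h.py <<'E'
import numpy as np, cv2
from scipy.spatial.transform import Rotation as R
from bench import env
def snap(n,f):
    s=env.snapshot(n); cv2.imwrite('pics/'+f,s['color'][:,:,::-1]); return s
def rot(a):
    a=np.array(a,float)
    return a if a.shape==(3,3) else R.from_quat(a).as_matrix()
def cal(s):
    f=210/np.tan(np.radians(s['fov_y'])/2); return f,s['cx'],s['cy'],s['k1'],np.array(s['eye']),rot(s['attitude'])
def ray(s,u,v):
    f,cx,cy,k,e,A=cal(s); d=np.array([(u-cx)/f,(v-cy)/f]); p=d.copy()
    for _ in range(30): p=d/(1+k*(p@p))
    return e,A@np.array([p[0],-p[1],-1])
def onz(s,u,v,z):
    e,d=ray(s,u,v); return e+d*(z-e[2])/d[2]
def proj(s,P):
    f,cx,cy,k,e,A=cal(s); q=A.T@(np.array(P)-e); p=np.array([q[0],-q[1]])/-q[2]; p=p*(1+k*(p@p)); return p*f+[cx,cy]
E
python3 - <<'E'
from h import *
a=snap('scene','s0.png'); b=snap('top','t0.png'); snap('wrist','w0.png')
for s in (a,b): print({k:v for k,v in s.items() if k!='color'})
st=env.get_state(); print(st, env.hold_point_z)
print(rot(st['ee_rot']))
E
```

```text
pics
{'fov_y': 55.12625393013873, 'cx': 279.77637580688753, 'cy': 210.64682626923627, 'k1': 0.017862323141883383, 'eye': array([-0.02388343,  0.55672178,  0.50615298]), 'attitude': array([-0.2168205 ,  0.44555973,  0.78702414, -0.36750294])}
{'fov_y': 45.87932559300543, 'cx': 277.59230172325954, 'cy': 207.69232278021764, 'k1': -0.16677025225878156, 'eye': array([0.41817337, 0.09327498, 1.037881  ]), 'attitude': array([-0.04039949,  0.04891331,  0.7098989 , -0.7014406 ])}
{'clock': 0.15, 'joints': array([ 1.53462969e+00,  3.85372851e-01,  6.94291200e-03, -3.32816440e-04,
       -1.19400203e+00, -2.58588307e-01]), 'joint_vel': array([-2.76732880e-04, -1.54798796e-03,  4.60666390e-03,  2.81759858e-03,
       -6.17295285e-06, -2.22438877e-04]), 'joint_efforts': array([ 6.57633700e-05, -3.92678583e+01,  1.88584560e+01,  4.18852419e+00,
       -3.36513156e-03,  1.21419056e-06]), 'ee_pos': array([0.181436  , 0.59762819, 0.23048124]), 'ee_rot': array([-0.10383312, -0.69884798,  0.70002169,  0.10392217]), 'ft_force': array([-0.72927008,  0.08544323, -0.29409363]), 'ft_torque': array([-0.0477282 , -0.02744808, -0.03036506]), 'opening': 0.08567238173640362} 0.0187
[[-9.56837729e-01 -3.68408606e-04 -2.90622478e-01]
 [ 2.90622688e-01 -1.62336049e-03 -9.56836359e-01]
 [-1.19278298e-04 -9.99998614e-01  1.66036046e-03]]
```

View pics/s0.png

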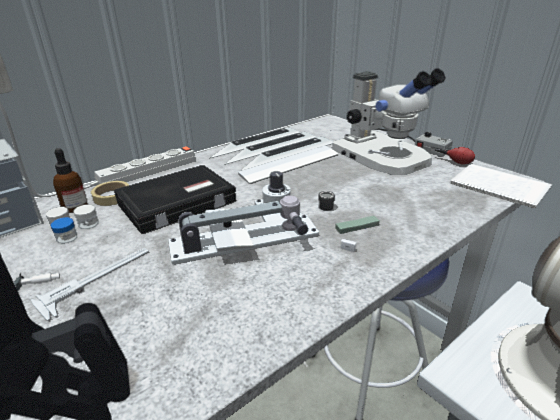

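View pics/t0.png

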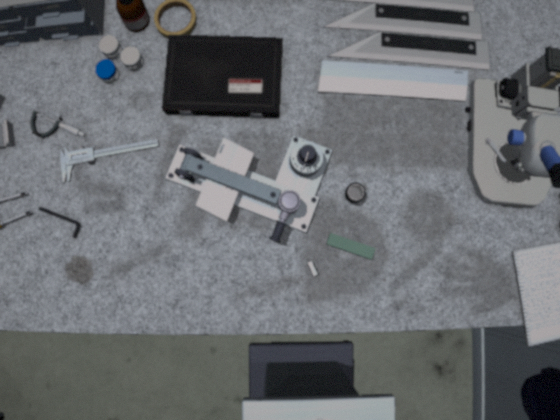

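The top view shows the coupler at about (289,201), hinge (190,165), sleeve (308,156), knob (282,232), loupe (356,192), stone (351,246) and block (313,268). The scene view agrees. Next I enlarge the fixture.

Run:
```python
from h import *
b=snap('top','t1.png')
c=b['color'][120:270,150:350,::-1]; cv2.imwrite('pics/t1c.png',cv2.resize(c,None,fx=4,fy=4,interpolation=cv2.INTER_CUBIC))
# coupler, sleeve, knob
C=onz(b,289,201,.085); S=onz(b,308,155,.1); K=onz(b,282,232,.063); H=onz(b,188,165,.08)
print(C,S,K,H, np.linalg.norm(C-S),np.linalg.norm((C-H)[:2]))
for n,p in dict(l=(356,191),s=(351,246),g=(313,268)).items(): print(n,onz(b,*p,.02))
```

```text
[0.55202787 0.05870864 0.085     ] [0.63954924 0.02096444 0.1       ] [0.4936319  0.07265546 0.063     ] [0.62690162 0.25699672 0.08      ] 0.09648634907889707 0.21195339274025526
l [ 0.58076282 -0.0841446   0.02      ]
s [ 0.46616036 -0.07011069  0.02      ]
g [0.42232025 0.00934141 0.02      ]
```

View pics/t1c.png

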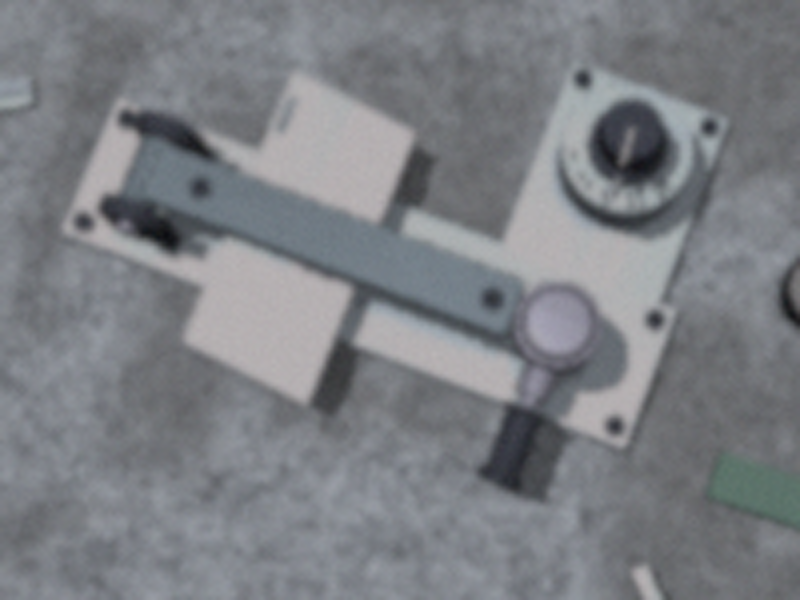

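The pointer at crop (633,130)→(625,165) is nearly parallel to the knob's direction, so this looks like mark 3. I'll compute the fixture frame and check the pointer from the wrist camera.

```bash
cat >> h.py <<'E'
def goto(P,yawz,hold=True):
    """shift/turn in current tool frame for grasp point P, jaws along world heading yawz (deg), pointing down"""
    st=env.get_state(); A=rot(st['ee_rot']); p=np.array(st['ee_pos'])
    T=np.array(P,float)+[0,0,-env.hold_point_z if hold else 0]
    best=None
    for k in (0,180):
        a=np.radians(yawz+k); z=np.array([np.cos(a),np.sin(a),0]); y=np.array([0,0,-1.]); B=np.c_[np.cross(y,z),y,z]
        r=np.degrees(R.from_matrix(A.T@B).as_rotvec())
        if best is None or np.linalg.norm(r)<np.linalg.norm(best): best=r
    print('shift mm',np.round(1000*A.T@(T-p),1),'turn',np.round(best,2))
E
python3 - <<'E'
from h import *
b=env.snapshot('top')
f=lambda x,y,z: onz(b,150+x/4,120+y/4,z)
a1=f(200,187,.076); a2=f(492,298,.076); C=f(555,325,.085); S=f(630,138,.1)
k1=f(525,405,.063);k2=f(502,480,.064)
d=(a1-a2)[:2]; print('fix y heading',np.degrees(np.arctan2(d[1],d[0])))
d=(S-C)[:2]; print('fix x heading',np.degrees(np.arctan2(d[1],d[0])),np.linalg.norm(d))
d=(k1-k2)[:2]; print('knob x heading',np.degrees(np.arctan2(d[1],d[0])))
# plate bolts (left pair, z .014; right top pair)
B=[f(*q,.013) for q in [(83,222),(615,425),(583,78),(709,127),(655,319)]]
d=(B[0]-B[1])[:2]; print('bolts y',np.degrees(np.arctan2(d[1],d[0])),np.linalg.norm(d))
d=(B[2]-B[3])[:2]; print('bolts y',np.degrees(np.arctan2(d[1],d[0])),np.linalg.norm(d))
d=(B[3]-B[4])[:2]; print('bolts x',np.degrees(np.arctan2(d[1],d[0])))
print(C,S)
p1=f(633,130,.1);p2=f(625,165,.1); d=p2-p1; print('pointer',np.degrees(np.arctan2(d[1],d[0])))
# pick above sleeve
print(env.get_state()['ee_pos'])
goto([*(S[:2]),.20],0)
goto([*(S[:2]),.20],-20)
E
```

```text
fix y heading 68.29468496922382
fix x heading -22.730657955704174 0.09650243131321921
knob x heading -17.7201289572499
bolts y 68.36380008861155 0.29976211936052083
bolts y 67.69467258166652 0.0718430617113176
bolts x -16.888193682967145
[0.55154351 0.05920153 0.085     ] [0.64055074 0.02191303 0.1       ]
pointer 166.1692242545862
[0.18148366 0.59780127 0.23079639]
shift mm [-606.6   50.   417.6] turn [-5.000e-02  7.311e+01 -4.000e-02]
shift mm [-606.6   50.   417.6] turn [-5.000e-02 -8.689e+01  4.000e-02]
```

```bash
python3 -m handwheel '[{"tx":-0.05,"tz":0.035,"ry":5,"grip":0.07},{"tx":-0.1,"tz":0.07,"ry":10,"grip":0.07},{"tx":-0.15,"tz":0.105,"ry":15,"grip":0.07},{"tx":-0.2,"tz":0.14,"ry":20,"grip":0.07},{"tx":-0.25,"tz":0.175,"ry":25,"grip":0.07},{"tx":-0.3,"tz":0.21,"ry":30,"grip":0.07},{"tx":-0.35,"tz":0.245,"ry":35,"grip":0.07},{"tx":-0.4,"tz":0.28,"ry":40,"grip":0.07},{"tx":-0.45,"tz":0.315,"ry":45,"grip":0.07},{"tx":-0.5,"tz":0.35,"ry":50,"grip":0.07},{"tx":-0.55,"tz":0.385,"ry":55,"grip":0.07},{"tx":-0.607,"tz":0.418,"ry":60,"grip":0.07},{"tx":-0.607,"tz":0.418,"ry":60,"grip":0.07},{"tx":-0.607,"tz":0.418,"ry":60,"grip":0.07}]' 60
python3 - <<'E'
from h import *
s=snap('wrist','w1.png'); print(s['eye'],s['fov_y'],s['k1']); print(env.get_state()['joints'])
for n,P in dict(sl=(.6415,.0219,.1),ball=(.5505,.059,.085),knob=(.494,.0816,.063)).items(): print(n,proj(s,P))
goto([.6415,.0219,.09],13)
E
```

```text
[0.25634264 0.57576425 0.37362855] 60.391510258258904 -0.06819512231420068
[ 1.53454972e+00  3.85027745e-01  7.50706737e-03 -9.47950276e-05
 -1.19402752e+00 -2.58600735e-01]
sl [-3692.8958099   5805.63737423]
ball [-109.79926169  695.66278009]
knob [490.28410039 -13.99569054]
shift mm [-607.5  160.   417.3] turn [-4.00e-02  6.01e+01 -3.00e-02]validation failed for argument at $[0]...
```

View pics/w1.png

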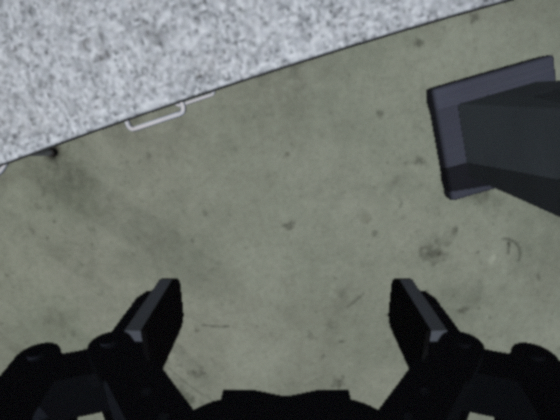

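The move was refused because every field is required, so the wrist view shows only the floor at the start pose. I'll repeat it with full rows.

```bash
python3 -m handwheel '[{"tx":-0.05,"ty":0,"tz":0.035,"rx":0,"ry":5,"rz":0,"grip":0.07},{"tx":-0.1,"ty":0,"tz":0.07,"rx":0,"ry":10,"rz":0,"grip":0.07},{"tx":-0.15,"ty":0,"tz":0.105,"rx":0,"ry":15,"rz":0,"grip":0.07},{"tx":-0.2,"ty":0,"tz":0.14,"rx":0,"ry":20,"rz":0,"grip":0.07},{"tx":-0.25,"ty":0,"tz":0.175,"rx":0,"ry":25,"rz":0,"grip":0.07},{"tx":-0.3,"ty":0,"tz":0.21,"rx":0,"ry":30,"rz":0,"grip":0.07},{"tx":-0.35,"ty":0,"tz":0.245,"rx":0,"ry":35,"rz":0,"grip":0.07},{"tx":-0.4,"ty":0,"tz":0.28,"rx":0,"ry":40,"rz":0,"grip":0.07},{"tx":-0.45,"ty":0,"tz":0.315,"rx":0,"ry":45,"rz":0,"grip":0.07},{"tx":-0.5,"ty":0,"tz":0.35,"rx":0,"ry":50,"rz":0,"grip":0.07},{"tx":-0.55,"ty":0,"tz":0.385,"rx":0,"ry":55,"rz":0,"grip":0.07},{"tx":-0.607,"ty":0,"tz":0.418,"rx":0,"ry":60,"rz":0,"grip":0.07},{"tx":-0.607,"ty":0,"tz":0.418,"rx":0,"ry":60,"rz":0,"grip":0.07},{"tx":-0.607,"ty":0,"tz":0.418,"rx":0,"ry":60,"rz":0,"grip":0.07}]' 60
python3 - <<'E'
from h import *
s=snap('wrist','w2.png'); print(s['eye']); print(env.get_state()['joints'])
for n,P in dict(sl=(.6415,.0219,.1),ball=(.5505,.059,.085),knob=(.494,.0816,.063)).items(): print(n,proj(s,P))
goto([.6415,.0219,.09],13)
E
```

```text
clock: 2.05
ee_pos: [0.6407, 0.0211, 0.2307]
ee_rot: [-0.44, -0.553, 0.554, 0.44]
ft_force: [0.2, 0.3, -0.5]
opening: 0.07
[ 0.65891731 -0.05402948  0.37353359]
[ 2.86374906e-01  4.12200723e-01  4.99700424e-02  4.19562744e-04
 -1.20953241e+00 -5.72971196e-02]
sl [284.07424728 201.84815692]
ball [375.29115841 259.16036384]
knob [417.68249198 281.78852456]
shift mm [ -0.2 159.8  -1.2] turn [-0.05  0.13 -0.03]
```

View pics/w2.png

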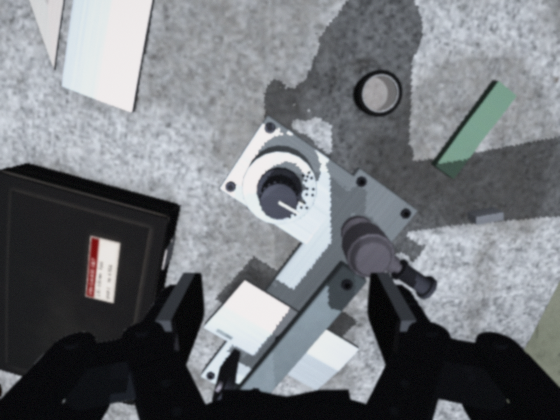

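The wrist view shows the sleeve top at about (280,199), 4 px from the prediction. The pointer runs to (297,212), the coupler is at (371,252), and the knob spans (400,268)–(430,288). I'll refine these by thresholding.

Run:
```python
from h import *
s=env.snapshot('wrist'); im=s['color'][:,:,::-1]
c=im[120:320,200:460]; cv2.imwrite('pics/w2c.png',cv2.resize(c,None,fx=3,fy=3,interpolation=cv2.INTER_CUBIC))
S=onz(s,280,199,.1);K1=onz(s,402,268,.063);K2=onz(s,428,287,.063);C=onz(s,371,252,.085)
d=onz(s,297,212,.1)-S
print(S,K1,K2,C,np.degrees(np.arctan2(d[1],d[0])))
```

```text
[0.64489256 0.02123005 0.1       ] [0.51367084 0.07156494 0.063     ] [0.48138911 0.08554539 0.063     ] [0.55588255 0.05406169 0.085     ] 154.62073299559802
```

View pics/w2c.png

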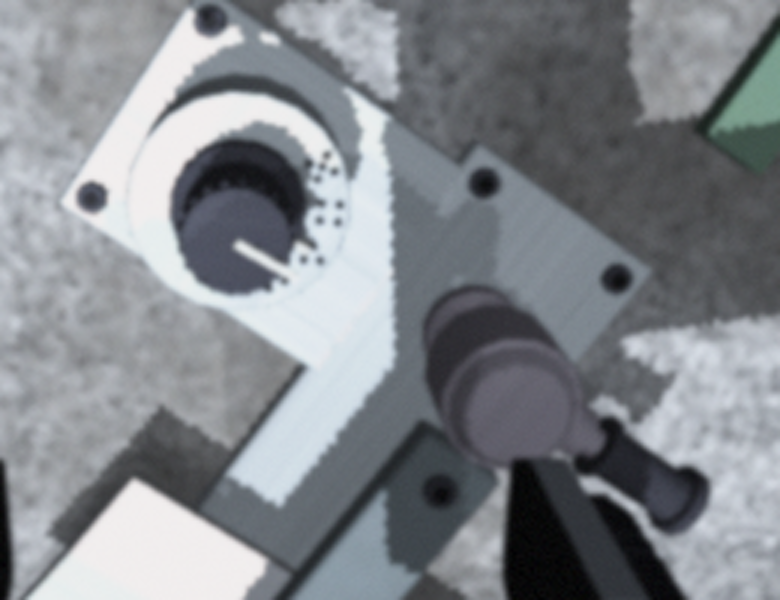

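The pointer stands at the three-dot mark, so it needs −30°.

Run:
```python
from h import *
s=env.snapshot('wrist')
for u,v,z in [(279.3,200,.1),(373.3,255,.085),(413.3,277.3,.057)]: print(onz(s,u,v,z))
goto([.643,.0213,.09],13)
```

```text
[0.64517389 0.02273129 0.1       ]
[0.55284355 0.05687369 0.085     ]
[0.49616646 0.081649   0.057     ]
shift mm [ -1.8 160.3  -2.4] turn [-0.    0.21 -0.03]
```

```bash
python3 -m handwheel '[{"tx":0,"ty":0.05,"tz":-0.003,"rx":0,"ry":0,"rz":0,"grip":0.07},{"tx":0,"ty":0.1,"tz":-0.003,"rx":0,"ry":0,"rz":0,"grip":0.07},{"tx":0,"ty":0.14,"tz":-0.003,"rx":0,"ry":0,"rz":0,"grip":0.07},{"tx":0,"ty":0.16,"tz":-0.003,"rx":0,"ry":0,"rz":0,"grip":0.07},{"tx":0,"ty":0.16,"tz":-0.003,"rx":0,"ry":0,"rz":0,"grip":0.07}]' 40
```

```text
clock: 2.82
ee_pos: [0.6417, 0.0241, 0.0704]
ee_rot: [-0.438, -0.553, 0.556, 0.439]
ft_force: [0.8, 0.2, 0.4]
opening: 0.0699
```

Run:
```python
from h import *
print(env.get_state()['ee_pos']);goto([.644,.0218,.09],13)
```

```text
[0.64168383 0.02413726 0.07040801]
shift mm [-2.8 -0.9 -1.7] turn [-0.2   0.32 -0.03]
```

```bash
python3 -m handwheel '[{"tx":-0.003,"ty":-0.001,"tz":-0.002,"rx":0,"ry":0,"rz":0,"grip":0.07},{"tx":-0.003,"ty":-0.001,"tz":-0.002,"rx":0,"ry":0,"rz":0,"grip":0.03},{"tx":-0.003,"ty":-0.001,"tz":-0.002,"rx":0,"ry":0,"rz":0,"grip":0.02},{"tx":-0.003,"ty":-0.001,"tz":-0.002,"rx":0,"ry":0,"rz":0,"grip":0.02},{"tx":-0.003,"ty":-0.001,"tz":-0.002,"rx":0,"ry":0,"rz":0,"grip":0.02}]' 40
python3 - <<'E'
from h import *
goto([.644,.0218,.09],13)
goto([.644,.0218,.09],-17)
E
```

```text
clock: 3.45
ee_pos: [0.6461, 0.0221, 0.0728]
ee_rot: [0.439, 0.555, -0.555, -0.438]
ft_force: [2.9, 1.7, 3.9]
opening: 0.0282
shift mm [0.2 1.5 2.1] turn [ 0.04  0.35 -0.05]
shift mm [0.2 1.5 2.1] turn [ 0.06 30.35 -0.04]
```

```bash
python3 -m handwheel '[{"tx":0,"ty":0,"tz":0,"rx":0,"ry":6,"rz":0,"grip":0.02},{"tx":0,"ty":0,"tz":0,"rx":0,"ry":12,"rz":0,"grip":0.02},{"tx":0,"ty":0,"tz":0,"rx":0,"ry":18,"rz":0,"grip":0.02},{"tx":0,"ty":0,"tz":0,"rx":0,"ry":24,"rz":0,"grip":0.02},{"tx":0,"ty":0,"tz":0,"rx":0,"ry":30,"rz":0,"grip":0.02},{"tx":0,"ty":0,"tz":0,"rx":0,"ry":31,"rz":0,"grip":0.02},{"tx":0,"ty":0,"tz":0,"rx":0,"ry":31,"rz":0,"grip":0.02}]' 50
python3 - <<'E'
from h import *
goto([.644,.0218,.09],-17); st=env.get_state(); print(st['ft_torque'],st['joints'])
E
```

```text
clock: 4.32
ee_pos: [0.6462, 0.0221, 0.0729]
ee_rot: [0.571, 0.418, -0.417, -0.57]
ft_force: [0.7, 0.9, 3.1]
opening: 0.0278
shift mm [-1.   1.6  2. ] turn [ 0.08 -0.59 -0.01]
[ 0.28664504 -0.12159926 -0.02101527] [ 0.28442075  0.56121209 -0.12856487  0.00121252 -0.88003992 -0.59213159]
```

```bash
python3 -m handwheel '[{"tx":0,"ty":0,"tz":0,"rx":0,"ry":0,"rz":0,"grip":0.07},{"tx":0,"ty":0,"tz":0,"rx":0,"ry":0,"rz":0,"grip":0.07},{"tx":0,"ty":0,"tz":0,"rx":0,"ry":0,"rz":0,"grip":0.07},{"tx":0,"ty":-0.05,"tz":0,"rx":0,"ry":0,"rz":0,"grip":0.07},{"tx":0,"ty":-0.11,"tz":0,"rx":0,"ry":0,"rz":0,"grip":0.07},{"tx":0,"ty":-0.13,"tz":0,"rx":0,"ry":0,"rz":0,"grip":0.07},{"tx":0,"ty":-0.13,"tz":0,"rx":0,"ry":0,"rz":0,"grip":0.07}]'
python3 - <<'E'
from h import *
s=snap('wrist','w3.png')
P=lambda p:np.round(proj(s,p)).astype(int)
print('sleeve',P([.6455,.0222,.1]),'knob',P([.495,.0816,.054]))
u,v=P([.6,.04,.08]); u0=max(0,min(u-130,300)); v0=max(0,min(v-100,220))
print(u0,v0)
cv2.imwrite('pics/w3c.png',cv2.resize(s['color'][v0:v0+200,u0:u0+260,::-1],None,fx=3,fy=3,interpolation=cv2.INTER_CUBIC))
E
```

```text
clock: 5.2
ee_pos: [0.6467, 0.0224, 0.205]
ee_rot: [0.571, 0.419, -0.416, -0.57]
ft_force: [0.1, 0.7, -1.1]
opening: 0.07
sleeve [287 210] knob [474 207]
220 106
```

View pics/w3c.png

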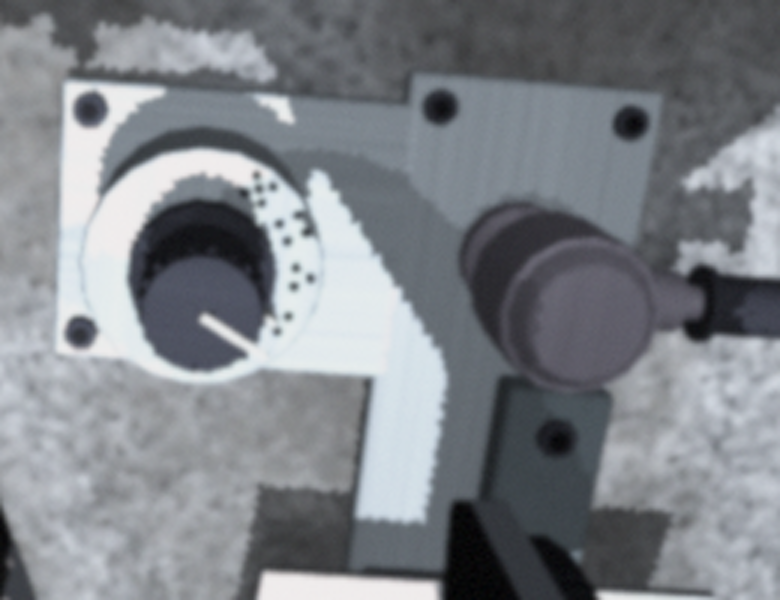

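The pointer, crop (203,316)→(262,355), is now about 30° clockwise of −x and at the two-dot mark. The sleeve top is within 1 px of the refined prediction, so I go above the knob.

Run:
```python
from h import *
goto([.4958,.0815,.15],68.3)
```

```text
shift mm [ 11.1  71.3 160.8] turn [ 6.00e-02 -8.59e+01 -3.00e-02]
```

```bash
python3 -m handwheel '[{"tx":0.002,"ty":0,"tz":0.03,"rx":0,"ry":-10,"rz":0,"grip":0.05},{"tx":0.004,"ty":0,"tz":0.06,"rx":0,"ry":-20,"rz":0,"grip":0.05},{"tx":0.006,"ty":0,"tz":0.09,"rx":0,"ry":-30,"rz":0,"grip":0.05},{"tx":0.008,"ty":0,"tz":0.12,"rx":0,"ry":-40,"rz":0,"grip":0.05},{"tx":0.01,"ty":0,"tz":0.14,"rx":0,"ry":-50,"rz":0,"grip":0.05},{"tx":0.011,"ty":0,"tz":0.161,"rx":0,"ry":-60,"rz":0,"grip":0.05},{"tx":0.011,"ty":0,"tz":0.161,"rx":0,"ry":-70,"rz":0,"grip":0.05},{"tx":0.011,"ty":0.02,"tz":0.161,"rx":0,"ry":-80,"rz":0,"grip":0.05},{"tx":0.011,"ty":0.05,"tz":0.161,"rx":0,"ry":-86,"rz":0,"grip":0.05},{"tx":0.011,"ty":0.071,"tz":0.161,"rx":0,"ry":-86,"rz":0,"grip":0.05},{"tx":0.011,"ty":0.071,"tz":0.161,"rx":0,"ry":-86,"rz":0,"grip":0.05}]'
python3 - <<'E'
from h import *
goto([.4958,.0815,.054],68.3); print(env.get_state()['joints'])
s=snap('wrist','w4.png'); print(proj(s,[.4958,.0815,.054]),proj(s,[.4958-.0139,.0815+.00555,.054]),proj(s,[.4958+.0139,.0815-.00555,.054]))
E
```

```text
clock: 6.62
ee_pos: [0.4932, 0.0803, 0.1284]
ee_rot: [-0.131, -0.693, 0.696, 0.135]
ft_force: [0.4, 0.2, -0.0]
opening: 0.05
shift mm [-2.4 93.1 -2.5] turn [-0.31  0.08  0.26]
[ 4.86984429e-01  2.82535653e-01 -4.33985947e-01 -3.08873623e-05
 -8.61359868e-01  7.06407012e-01]
[282.53814846 222.24737576] [282.53086282 243.95108772] [282.54724939 199.63637656]
```

View pics/w4.png

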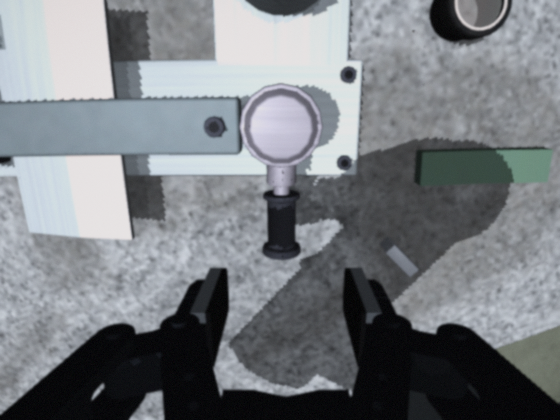

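The wrist view shows the knob grip centred at (282,224), against a prediction of (282.5,222). It lies midway between the fingers and runs vertically in the image. I descend and grip.

```bash
python3 -m handwheel '[{"tx":-0.002,"ty":0.04,"tz":-0.0025,"rx":-0.3,"ry":0,"rz":0.3,"grip":0.05},{"tx":-0.002,"ty":0.075,"tz":-0.0025,"rx":-0.3,"ry":0,"rz":0.3,"grip":0.05},{"tx":-0.002,"ty":0.093,"tz":-0.0025,"rx":-0.3,"ry":0,"rz":0.3,"grip":0.05},{"tx":-0.002,"ty":0.093,"tz":-0.0025,"rx":-0.3,"ry":0,"rz":0.3,"grip":0.05},{"tx":-0.002,"ty":0.093,"tz":-0.0025,"rx":-0.3,"ry":0,"rz":0.3,"grip":0.05}]'
python3 - <<'E'
from h import *
goto([.4958,.0815,.054],68.3)
E
```

```text
clock: 7.3
ee_pos: [0.4979, 0.0826, 0.038]
ee_rot: [0.134, 0.696, -0.694, -0.13]
ft_force: [-0.9, 0.2, -0.1]
opening: 0.0498
shift mm [1.6 2.7 1.8] turn [ 0.21  0.13 -0.28]
```

```bash
python3 -m handwheel '[{"tx":0.0015,"ty":0.002,"tz":0.002,"rx":0,"ry":0,"rz":0,"grip":0.05},{"tx":0.0015,"ty":0.002,"tz":0.002,"rx":0,"ry":0,"rz":0,"grip":0.02},{"tx":0.0015,"ty":0.002,"tz":0.002,"rx":0,"ry":0,"rz":0,"grip":0.005},{"tx":0.0015,"ty":0.002,"tz":0.002,"rx":0,"ry":0,"rz":0,"grip":0.005},{"tx":0.0015,"ty":0.002,"tz":0.002,"rx":0,"ry":0,"rz":0,"grip":0.005}]' 70
python3 - <<'E'
from h import *
goto([.4958,.0815,.054],68.3)
A=rot(env.get_state()['ee_rot']); fx=np.array([np.cos(np.radians(-21.7)),np.sin(np.radians(-21.7)),0])
print('-fx in tool',A.T@-fx,'fy',A.T@np.array([-fx[1],fx[0],0])); print(env.get_state()['ft_force'])
E
```

```text
clock: 7.92
ee_pos: [0.4962, 0.0818, 0.0366]
ee_rot: [0.135, 0.696, -0.693, -0.13]
ft_force: [-2.6, 1.8, 6.0]
opening: 0.0157
shift mm [0.3 1.3 0.4] turn [ 0.27  0.14 -0.33]
-fx in tool [ 0.99998087 -0.0057033  -0.00239284] fy [-0.00236638  0.00464251 -0.99998642]
[-2.63317613  1.8397478   6.02765623]
```

```bash
python3 -m handwheel '[{"tx":0.004,"ty":0,"tz":0,"rx":0,"ry":0,"rz":0,"grip":0.005},{"tx":0.008,"ty":0,"tz":0,"rx":0,"ry":0,"rz":0,"grip":0.005},{"tx":0.012,"ty":0,"tz":0,"rx":0,"ry":0,"rz":0,"grip":0.005},{"tx":0.012,"ty":0,"tz":0,"rx":0,"ry":0,"rz":0,"grip":0.005},{"tx":0.012,"ty":0,"tz":0,"rx":0,"ry":0,"rz":0,"grip":0.005}]' 70
python3 - <<'E'
from h import *
goto([.4958,.0815,.054],68.3); st=env.get_state(); A=rot(st['ee_rot']); print('F tool',A.T@np.array(st['ft_force']))
s=snap('wrist','w5.png'); cv2.imwrite('pics/w5c.png',cv2.resize(s['color'][150:350,150:410,::-1],None,fx=3,fy=3))
E
```

```text
clock: 8.55
ee_pos: [0.4871, 0.0857, 0.0368]
ee_rot: [0.136, 0.696, -0.693, -0.129]
ft_force: [7.3, -6.1, -1.3]
opening: 0.0159
shift mm [-9.6  1.6  0.7] turn [ 0.34  0.16 -0.53]
F tool [-9.03775963  1.34068199  3.01180414]
```

View pics/w5c.png

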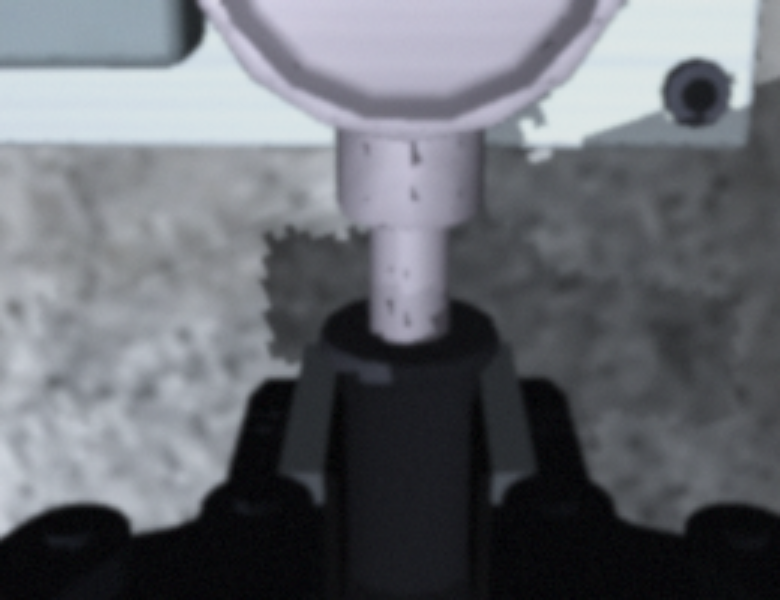

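The knob is out: the thin stem is visible at crop (408,280) and the 9 N force means about 9–10 mm of travel. I pull a little more and lift along the arc.

```bash
python3 -m handwheel '[{"tx":0.003,"ty":0,"tz":0,"rx":0,"ry":0,"rz":0,"grip":0.005},{"tx":0.003,"ty":0,"tz":0,"rx":0,"ry":0,"rz":0,"grip":0.005},{"tx":0.003,"ty":-0.005,"tz":0,"rx":0,"ry":0,"rz":0,"grip":0.005},{"tx":0.003,"ty":-0.01,"tz":0,"rx":0,"ry":0,"rz":0,"grip":0.005},{"tx":0.003,"ty":-0.016,"tz":0,"rx":0,"ry":0,"rz":0,"grip":0.005},{"tx":0.003,"ty":-0.022,"tz":-0.0005,"rx":0,"ry":0,"rz":0,"grip":0.005},{"tx":0.003,"ty":-0.033,"tz":-0.0015,"rx":0,"ry":0,"rz":0,"grip":0.005},{"tx":0.003,"ty":-0.044,"tz":-0.003,"rx":0,"ry":0,"rz":0,"grip":0.005},{"tx":0.003,"ty":-0.055,"tz":-0.0055,"rx":0,"ry":0,"rz":0,"grip":0.005},{"tx":0.003,"ty":-0.065,"tz":-0.008,"rx":0,"ry":0,"rz":0,"grip":0.005},{"tx":0.003,"ty":-0.072,"tz":-0.01,"rx":0,"ry":0,"rz":0,"grip":0.005},{"tx":0.003,"ty":-0.078,"tz":-0.012,"rx":0,"ry":0,"rz":0,"grip":0.005},{"tx":0.003,"ty":-0.078,"tz":-0.012,"rx":0,"ry":0,"rz":0,"grip":0.005},{"tx":0.003,"ty":-0.078,"tz":-0.012,"rx":0,"ry":0,"rz":0,"grip":0.005}]' 70
python3 - <<'E'
from h import *
goto([.4958,.0815,.054],68.3); st=env.get_state(); A=rot(st['ee_rot']); print('F tool',A.T@np.array(st['ft_force']))
s=snap('wrist','w6.png'); t=snap('scene','s6.png')
b=cv2.resize(t['color'][160:280,150:390,::-1],(560,280),interpolation=cv2.INTER_CUBIC)
cv2.imwrite('pics/both.png',np.vstack([s['color'][100:400,:,::-1],b]))
E
```

```text
clock: 10.35
ee_pos: [0.4892, 0.0965, 0.1145]
ee_rot: [0.136, 0.695, -0.694, -0.127]
ft_force: [8.0, -5.9, -4.7]
opening: 0.0157
shift mm [-10.7  79.3  11.9] turn [ 0.26  0.21 -0.67]
F tool [-9.54235296  4.8101587   2.57117718]
```

View pics/both.png

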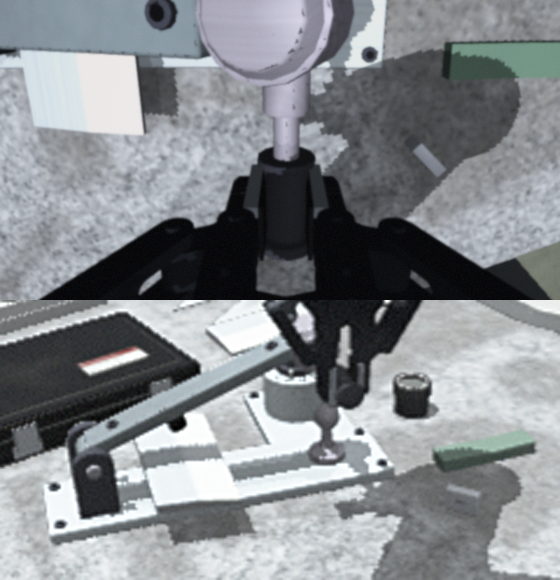

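The arm is up with the ball exposed on its post (scene part, about (327,425)), and the fingers are on the knob. One last check: steadiness, and the sleeve from the top.

Run:
```python
from h import *
for _ in range(3):
    b=env.snapshot('top'); st=env.get_state(); print(st['clock'],st['ee_pos'],np.abs(st['joint_vel']).max(),st['opening'])
cv2.imwrite('pics/t6.png',cv2.resize(b['color'][120:280,230:390,::-1],(560,560),interpolation=cv2.INTER_CUBIC))
```

```text
10.5 [0.4891898  0.0964911  0.11439392] 0.0012907008198774258 0.015707975028813426
10.55 [0.48919861 0.09650516 0.11439938] 0.0023299644819321135 0.015605019317246926
10.6 [0.48919309 0.09649078 0.11440806] 0.0013100747216266606 0.015802048474504594
```

View pics/t6.png

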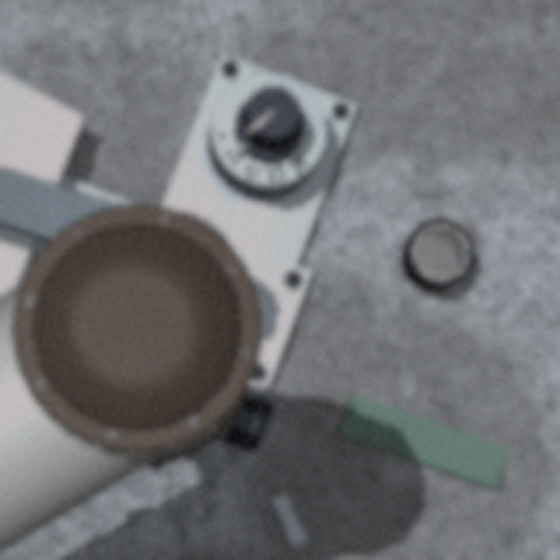

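The top view shows the sleeve pointer, (272,118)→(250,135), still about 30° clockwise of −x, which is mark 2. The loupe, stone and block are in their places, and the arm is steady.

```bash
python3 -c "
from bench import env
print(env.sign_off())"
```

```text
the job is handed in; nothing more can be done
None
```

I turned the scale sleeve from mark 3 to mark 2, pulled the latch knob out about 9–10 mm (judged from the 9 N spring force), and lifted the arm. The gripper rose about 78 mm, so the coupler should be roughly 77 mm above the ball. I handed the job in at about 10.6 s with the gripper still holding the knob.

**Last checks:**
- **Sleeve:** the pointer stood about 30° clockwise of the fixture's −x, at mark 2.
- **Grip:** the fingers were still closed on the knob, with an opening of 15.7 mm and about 9.5 N of spring load. Both grips read a little under the stated diameter (15.7 mm for the 18 mm knob, about 28 mm for the 32 mm sleeve), but neither slipped visibly.
- **Steadiness:** the tool position stayed within about 0.02 mm over three readings.
- **Bystanders:** by eye, the loupe, oil stone and gauge block looked unmoved; I did not measure them again.

**What went wrong:** my first move command was refused because its rows lacked some fields, and nothing moved. Some moves ended 2–3 mm off target, and I corrected both grasp positions before closing the fingers. Sign-off reported no verdict.

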